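# Seat the lens carrier and lock the two-stage clamp lever

### The arm

A 7-joint arm with a two-finger parallel gripper is mounted at the origin on the work surface. World frame = base frame: x ahead of the robot, y to its left, z up, the work surface at z = 0. Lengths are in m, angles in rad, forces in N, time in s.
With the tool pointing down it reaches from about 0.4 to 0.925 m from the base axis. Payload 5.6 kg.
Tool frame: the origin (TCP) lies on the centre line of the jaws, within the pads' length; the fingertips stand 14 mm ahead of it and the grasp point (between the pads) lies 5 mm behind it; x points along the fingers, z is the direction in which the jaws open and shut, and the axes are right-handed (so a half turn about x gives the same grasp; the last joint's range is limited). The gripper opens to 85 mm and grips with 20 to 120 N. Pads are 22 mm wide; open, the fingers measure 114 mm over their backs; the gripper's body (76 mm by 85 mm) begins 54 mm behind the grasp point. The pads swing forward as they close: fully open they stand 13 mm farther back than shut.
Start: joints at [-1.352, 0.468, -0.012, 1.603, 0.006, 1.071, -0.056], TCP at [0.168, 0.628, 0.245] pointing down, gripper open.
Joint ranges: [-2.53, 2.53], [-0.31, 2.02], [-1.57, 1.55], [0.28, 2.44], [-1.29, 4.43], [0.15, 1.84], [-2.92, 2.92]. Speed limits (rad/s): [2.57, 2.57, 3.14, 3.14, 3.14, 3.14, 3.14].

### API

Orientations are given as a rotation vector (axis times angle).
In Python, from plant import arm, eyes, finder gives the robot as it stands. The module is installed in compiled form; this text tells all that it offers. Calls block until the motion is done:
- arm.move_to(position, orientation): joint-space move of the TCP to a pose.
- arm.move_l(position, ori=None, velocity=0.15, max_force=None): straight line of the TCP; ori=None keeps the orientation; velocity is the mean speed in m/s. With max_force (N) it stops when the force on the tool has changed by that much, and returns True; else False.
- arm.move_j(angles): joint-space move.
- arm.command_gripper(opening, squeeze=None): opening from 0.0 (shut) to 1.0 (fully open); squeeze is the grip in N (None keeps the last); returns when the fingers have stopped.
- arm.sleep(seconds).
- arm.inverse_kinematics(position, orientation): joint angles nearest the present ones, or None.
- arm.read_state(): the state.
- eyes.camera(name): name is "scene" or "top"; returns (picture, depth): 480x640x3 uint8, red, green, blue; 480x640 float32, m along the optical axis (not along the pixel's ray), 0 where there is no reading.
- eyes.camera_model(name): a dict with "camera_matrix" (3x3 intrinsics, pixels), "R" (3x3) and "t" (3): a world point X has camera coordinates R X + t. Camera axes: x right, y down, z forward; pixel columns grow to the right and rows downward; lengths in m; the calibration is good to about 2 mm. A picture is of the moment at which its call begins. camera_model takes no time and is no camera call.
A pose or a line that the arm cannot do raises arm.Unreachable and nothing moves.
- arm.job_done(): hands the job in, once; it reports no verdict.
Trained networks look in the newest picture that a camera, given by its name, has taken for a name from the list of things; names that differ only in an ending like _2 or _b are one class to them, and where a whole thing is asked for, a point or a joint stands for the part that bears it (a point fixed in the world has none). Each returns a list of dicts, best first, with "confidence" (0 to 1); they miss things now and then, are a little off and sometimes report something else, mostly with a low value. They report only what shows in the picture. A call takes as long as a camera call. They do not tell look-alikes from the thing itself.
- finder.recognise(camera, query): "xy" ([column, row] in pixels, amid what is visible of it).
- finder.cut_out(camera, query): "pixels" (480x640 bool, what is visible of it) and "xy" ([column, row] in pixels, amid what is visible of it).
The state is a dict: "clock": time; "joints": joint angles; "dq": joint speeds; "effort": joint torques, N m; "position": TCP position; "ee_rot": TCP orientation; "wrist_force": force on the tool from outside, world axes, zero at the start; "ft_torque": the same for the moment, N m; "gripper_width": opening from 0.0 (shut) to 1.0 (fully open).
Only numpy, scipy, OpenCV 4.12 (cv2) and the standard library are available. Lean on these libraries where they do the work, as an engineer would, in place of code of your own. Each camera call takes 0.05 s, during which the arm holds its last target. There are 200 camera calls.

### The job

Push the loose lens carrier along its channel until it is fully home against the two end pins; just push it, do not lift it. Then slide the black lever on the clamp valve past its first detent, all the way to the second stop at the far end of its slot. Leave the other things on the table where they are.

Things in the scene. Friction and masses are not known exactly. Their poses are not given: they have to be found in the camera images.
- fixture: Fixed dark steel base 270 x 130 x 12 mm (channel floor 12 mm up). Origin: centre of its underside; x along the channel to the end pins (near faces at x +80 mm), z up. Rails 93 mm apart, 12 mm above the floor, x -100 to +100 mm; open at -x. Off-white clamp tower beyond the pins, 132 mm tall with its guide, arm over the channel from x +41 mm on, foot below it.
- carrier: Loose aluminium lens carrier, about 0.3 kg, in the channel: plate 120 (x) x 90 x 6 mm, two black-framed lenses on it, upright flange at its -x end 76 mm wide, 6 thick, top 34 mm above the underside. Origin: centre of its underside; axes as the fixture's within a degree. Starts 25 to 60 mm short of the pins; slides freely.
- push_face (a point): Point on the carrier: middle of the outer (-x) face of its flange, 17 mm above the carrier's underside; push there along +x of the fixture, moving from the -x side.
- home_mark (a point): Fixed point on the fixture where push_face lies when the carrier is fully home against the pins (axes as the fixture's).
- valve: Fixed off-white clamp valve block, 64 (x) x 170 (y) x 40 mm tall, three brass port stubs on its -x side. Origin: centre of its underside, on the table; y runs along the lever's slot from the parked end to the second stop, z up.
- lever_mid (a point): Point on the lever: a black paddle 30 (valve x) x 14 (valve y) mm, standing upright out of the slot, its top 50 mm and its foot 12 mm above the valve block's top (a 10 mm square stem below). This point is on the paddle's middle line, 30 mm above the block's top. Axes as the valve's: push it along +y.
- lever (a joint): Travel of the lever along valve +y, m: parked at 0 to 0.0025; first detent (sprung notch, stays there if left) 0.040; second stop (end of slot) 0.080. Friction about 3 N; about 10 N in all to leave the parked notch or first detent; humps at 0.020 and 0.060; past 0.060 it is drawn on into the second stop, where it stays. It lowers the clamp foot over the carrier.
- loupe: Bystander: small black magnifier, 38 mm wide, 36 mm tall, standing by the valve. Origin: centre of its underside.
- gauge_block: Bystander: steel block 30 x 35 x 20 mm by the valve. Origin: centre of its underside.
- screwdriver: Bystander: screwdriver 150 mm long lying beside the fixture, along its x axis. Origin: on the table under the middle.
- punch_die: Bystander: steel stepped die, 44 mm wide, 42 mm tall, standing beside the fixture. Origin: centre of its underside.
Things that resemble listed ones, but are neither listed nor needed, are in the scene too. Of the things that look like the carrier, the smallest one is meant.

How it is judged:
On the way, in this order (a step that is already met when the one before it is completed fails the run):
1. the carrier is fully home against the end pins, while the lever is not yet past its first detent (x of push_face in the frame of home_mark above -0.003 m and z of push_face in the frame of home_mark below 0.003 m and angle between carrier's own z axis and vertical below 0.05 rad and value of joint lever below 0.05 m), for 0.2 s.
2. the lever is at the second stop (value of joint lever above 0.076 m), for 0.2 s.
At the end, for the whole second after the job is handed in: The carrier lies flat in the channel with its push face within 3 mm of home, and the lever is within 4 mm of its second stop, both at rest (x of push_face in the frame of home_mark above -0.003 m and z of push_face in the frame of home_mark below 0.003 m and angle between carrier's own z axis and vertical below 0.05 rad and value of joint lever above 0.076 m and velocity of joint lever below 0.01 m/s and linear speed of carrier below 0.01 m/s); the robot touches nothing.
It fails at once if the carrier is lifted (more than 10 mm) or tipped (z of push_face in the frame of home_mark above 0.01 m or angle between carrier's own z axis and vertical above 0.15 rad).
It fails at once if a bystander is moved by more than 20 mm (distance of any of loupe, gauge_block, screwdriver, punch_die from where it was at the start of the episode above 0.02 m).
It also fails if it takes over 54 s, if anything falls off the work surface, if the arm or the gripper's body presses on something with over 40 N, if the wrist force passes 120 N, or if a joint passes its speed limit or range.

## Working session

There is one attempt and no reset: what is moved stays moved. The work goes in short steps, each a Python script; the robot and the scene stay as the last script left them, time stands still between calls to the robot, and variables do not carry over. Pictures are saved under pics/ and viewed, about 8 in all and at most 12, crops included, and the job is handed in when it is done.

```bash
mkdir -p pics; cat > h.py <<'E'
import numpy as np, cv2
from plant import arm, eyes, finder
from scipy.spatial.transform import Rotation as Ro
def cloud(name, d):
    m=eyes.camera_model(name);K=np.array(m["camera_matrix"]);R=np.array(m["R"]);t=np.array(m["t"])
    v,u=np.mgrid[:480,:640]
    P=np.stack([(u-K[0,2])/K[0,0]*d,(v-K[1,2])/K[1,1]*d,d],-1)
    return (P-t)@R   # world, invalid where d==0
def proj(name,X):
    m=eyes.camera_model(name);c=np.asarray(X)@np.array(m["R"]).T+m["t"];p=c@np.array(m["camera_matrix"]).T
    return p[...,:2]/p[...,2:]
def save(n,im): cv2.imwrite(f"pics/{n}.png",im[...,::-1])
E
python3 - <<'E'
from h import *
for c in("scene","top"):
    im,d=eyes.camera(c);save(c+"1",im);np.savez(c+"1.npz",im=im,d=d)
    W=cloud(c,d)
    for q in("fixture","carrier","valve","lever_mid","loupe","gauge_block","screwdriver","punch_die"):
        for r in finder.cut_out(c,q)[:4]:
            m=r["pixels"]&(d>0);p=W[m]
            print(c,q,round(r["confidence"],2),np.round(r["xy"]),m.sum(),np.round(np.median(p,0),3) if len(p) else "")
print(arm.read_state())
E
```

```text
scene fixture 0.87 [465. 246.] 6293 [0.68  0.182 0.021]
scene carrier 0.84 [249. 239.] 4620 [ 0.383 -0.037  0.008]
scene carrier 0.76 [423. 219.] 2255 [0.567 0.226 0.018]
scene carrier 0.67 [333. 177.] 2732 [0.343 0.215 0.007]
scene carrier 0.58 [270. 353.] 5340 [ 0.61  -0.212  0.039]
scene valve 0.95 [271. 350.] 5219 [ 0.61  -0.214  0.039]
scene valve 0.26 [218. 341.] 557 [ 0.53  -0.233  0.018]
scene lever_mid 0.59 [260. 345.] 495 [ 0.614 -0.226  0.077]
scene loupe 0.69 [324. 349.] 670 [ 0.66  -0.139  0.028]
scene gauge_block 0.57 [217. 342.] 566 [ 0.53  -0.233  0.018]
scene gauge_block 0.3 [268. 351.] 5171 [ 0.61  -0.213  0.039]
scene screwdriver 0.58 [510. 240.] 56 [0.717 0.296 0.013]
scene punch_die 0.87 [393. 256.] 560 [0.593 0.112 0.016]
scene punch_die 0.27 [258. 342.] 559 [ 0.614 -0.226  0.076]
top fixture 0.9 [222. 197.] 4947 [0.655 0.201 0.016]
top carrier 0.84 [334. 320.] 3965 [ 0.381 -0.04   0.009]
top carrier 0.7 [214. 341.] 4281 [0.339 0.22  0.009]
top carrier 0.68 [211. 234.] 2156 [0.573 0.225 0.019]
top valve 0.65 [403. 217.] 2634 [ 0.592 -0.185  0.04 ]
top lever_mid 
[... 375 characters left out ...]
 0.018]
{'clock': 0.9, 'joints': array([-1.35198923,  0.46743756, -0.01159375,  1.6027128 ,  0.00601307,
        1.07138867, -0.05629675]), 'dq': array([-8.51822242e-05, -9.87063378e-04, -9.91220250e-04, -4.17542116e-05,
       -4.56176220e-05, -9.51774082e-05,  5.01865523e-05]), 'effort': array([-6.56682714e-04, -5.32225120e+01,  2.06259813e-02, -2.51642114e+01,
        1.13323610e-02,  1.15070783e-03,  1.03951143e-05]), 'position': array([0.16828685, 0.62784426, 0.2453256 ]), 'ee_rot': array([-1.01412062,  1.32166228,  1.0141471 ]), 'wrist_force': array([-0.19917589, -0.39614299, -0.16945767]), 'ft_torque': array([-0.00855392,  0.03629584,  0.01180073]), 'gripper_width': 1.000195896102477}
```

View pics/scene1.png

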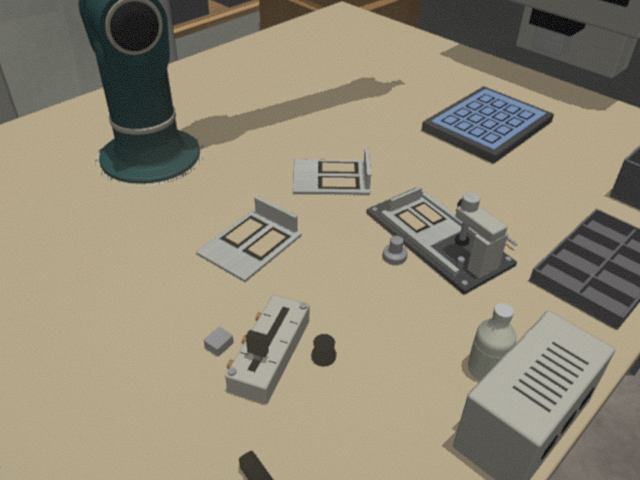

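View pics/top1.png

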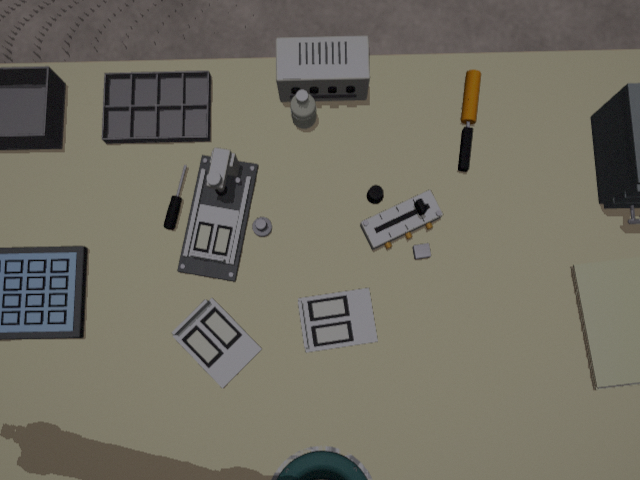

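The carrier class appears three times in the top picture: (334,320), (214,341) and (211,234). The one at (211,234) sits in the channel and is the smallest (2156 px against about 4000 for the others), so it fits. Next I'll fit the poses and confirm in an enlarged crop.

```bash
cat > fit.py <<'E'
from h import *
f=np.load("top1.npz");im,d=f["im"],f["d"];eyes.camera("top")
W=cloud("top",d)
def mask(q,xy):
    return min(finder.cut_out("top",q),key=lambda r:np.hypot(*(np.array(r["xy"])-xy)))["pixels"]&(d>0)
mf=mask("fixture",(222,197));mc=mask("carrier",(211,234));mv=mask("valve",(403,217));ml=mask("lever_mid",(419,206))
def rect(p):
    (c,s,a)=cv2.minAreaRect((p[:,:2]*1000).astype(np.float32));return np.round(c,1),np.round(s,1),round(a,2)
F=W[mf|mc]
print("fixture low",rect(F[(F[:,2]>.008)&(F[:,2]<.03)]))
C=W[mc];print("carrier plate",rect(C[(C[:,2]>.012)&(C[:,2]<.026)]),"z",np.percentile(C[:,2],[5,50,95]))
fl=C[C[:,2]>.036];print("flange",len(fl),rect(fl) if len(fl)>3 else "", fl.mean(0) if len(fl) else "")
V=W[mv];print("valve",rect(V[(V[:,2]>.034)&(V[:,2]<.046)]));L=W[ml];L=L[L[:,2]>.08];print("lever",len(L),rect(L),L.mean(0))
a=cv2.resize(im[140:290,165:265],None,fx=4,fy=4,interpolation=cv2.INTER_CUBIC)
b=cv2.resize(im[170:270,350:450],None,fx=4,fy=4,interpolation=cv2.INTER_CUBIC)
o=np.zeros((600,800,3),np.uint8);o[:,:400]=a;o[:400,400:]=b;save("crop1",o)
E
python3 fit.py
```

```text
fixture low (array([613.8, 218.5]), array([131.1, 270.3]), 79.13)
carrier plate (array([575.2, 226.4]), array([ 91.8, 120. ]), 79.04) z [0.01469587 0.0192216  0.04084354]
flange 120 (array([519.3, 236.5]), array([76.4,  6.8]), 79.12) [0.51889238 0.23694638 0.04526204]
valve (array([ 596.6, -185.4]), array([ 65. , 170.4]), 24.45)
lever 89 (array([ 611.4, -221. ]), array([28.4, 12.6]), 24.3) [ 0.61071126 -0.22088646  0.0892922 ]
```

View pics/crop1.png

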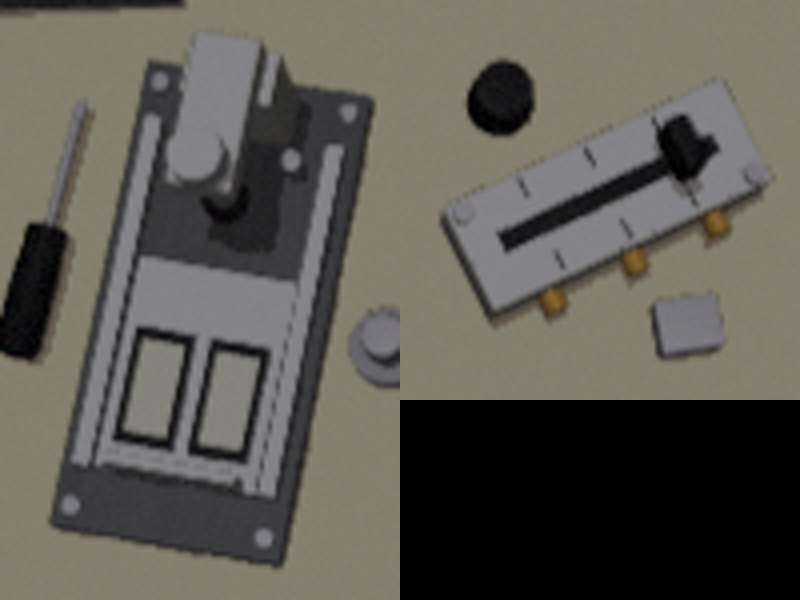

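The crop confirms it: the channel carrier has its flange at the open (lower) end. The lever is parked at the upper right end of its slot, and the port stubs are on the valve's -x side. The fits match the stated sizes. Now I'll push the carrier.

```bash
cat >> h.py <<'E'
class Fr:
    def __init__(s,c,deg): s.c=np.array(c);a=np.radians(deg);s.x=np.array([np.cos(a),np.sin(a)]);s.y=np.array([-s.x[1],s.x[0]])
    def P(s,x,y,z): return np.r_[s.c+x*s.x+y*s.y,z]
def down(jaw):
    z=np.r_[jaw,0];x=np.array([0,0,-1.])
    c=[Ro.from_matrix(np.c_[x,np.cross(k,x),k]).as_rotvec() for k in(z,-z)]
    return c
def pick(p,jaw):
    j0=arm.read_state()["joints"];o=[(np.abs(q-j0).max(),v) for v in down(jaw) if (q:=arm.inverse_kinematics(p,v)) is not None]
    return min(o,key=lambda t:t[0])[1]
fix=Fr([.6138,.2185],-10.9);val=Fr([.5966,-.1854],24.4)
def st(fr):
    s=arm.read_state();p=s["position"][:2]-fr.c
    print("t",round(s["clock"],2),"xy",np.round([p@fr.x,p@fr.y],4),"z",round(s["position"][2],4),"F",np.round(s["wrist_force"],1))
E
python3 - <<'E'
from h import *
arm.command_gripper(0.0)
p=fix.P(-.135,0,.20);o=pick(p,fix.y)
arm.move_to(p,o);st(fix)
print(arm.move_l(fix.P(-.135,0,.034),max_force=15));st(fix)
print(arm.move_l(fix.P(-.115,0,.034),velocity=.05,max_force=15));st(fix)
print(arm.move_l(fix.P(-.047,0,.034),velocity=.05,max_force=15));st(fix)
im,d=eyes.camera("top");save("push",cv2.resize(im[140:290,165:265],None,fx=4,fy=4))
E
```

```text
t 3.73 xy [-0.1356  0.0013] z 0.2001 F [-0.4  0.   0.6]
False
t 4.98 xy [-0.1345  0.0005] z 0.0348 F [-0.8  1.   1.1]
False
t 5.53 xy [-0.1148 -0.0002] z 0.034 F [ 0.2 -0.2  0.4]
True
t 6.71 xy [-0.054  -0.0004] z 0.0332 F [ 0.  -0.3  0.5]
```

View pics/push.png

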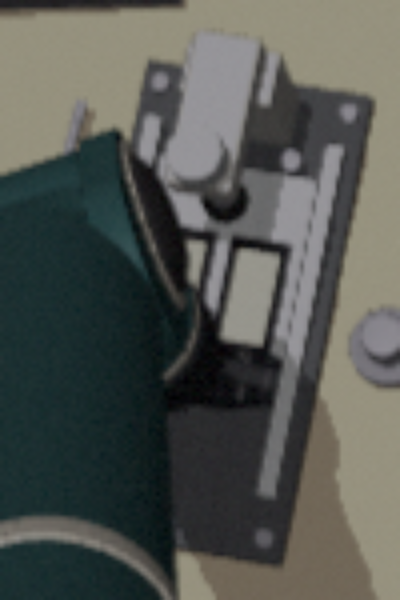

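The carrier is near home, but the force trip backed the tool off and expected contact is at about -0.051. I'll press again slowly, then measure.

```bash
python3 - <<'E'
from h import *
print(arm.move_l(fix.P(-.044,0,.034),velocity=.015,max_force=20));st(fix)
arm.sleep(.3);st(fix)
arm.move_l(fix.P(-.09,0,.034),velocity=.08);arm.move_l(fix.P(-.10,0,.20),velocity=.25);st(fix)
# clear view on the way to the valve
p=val.P(0,-.080,.20);o=pick(p,val.x);arm.move_to(p,o);st(val)
im,d=eyes.camera("top");save("home",cv2.resize(im[140:290,165:265],None,fx=4,fy=4))
W=cloud("top",d);q=(W[...,:2]-fix.c);x=q@fix.x;y=q@fix.y
m=(W[...,2]>.038)&(W[...,2]<.052)&(abs(y)<.03)&(x>-.11)&(x<0)&(d>0)
print("flange x",m.sum(),np.round(np.percentile(x[m],[5,50,95]),4))
E
```

```text
True
t 7.28 xy [-0.0541 -0.0008] z 0.0323 F [ 0.5 -0.7 -0.7]
t 7.58 xy [-0.0545 -0.001 ] z 0.0319 F [-0.6  0.1  0.7]
t 8.99 xy [-0.1005 -0.0006] z 0.1989 F [-0.1  0.9  0.5]
t 10.83 xy [ 0.0017 -0.0782] z 0.1999 F [ 0.3 -0.1  1.1]
flange x 89 [-0.0402 -0.0376 -0.0339]
```

View pics/home.png

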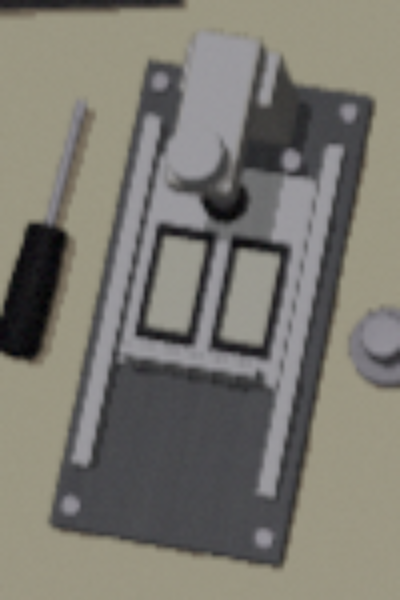

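The carrier is home: the flange centre is at -37.6 mm against -37 expected, and both presses stopped at the same place. Next is the lever.

```bash
python3 - <<'E'
from h import *
print(arm.move_l(val.P(0,-.080,.070),max_force=15));st(val)
print(arm.move_l(val.P(0,.028,.070),velocity=.05,max_force=30));st(val)
arm.sleep(.3);st(val)
E
```

```text
False
t 11.9 xy [ 0.0005 -0.0807] z 0.0711 F [-0.5 -0.3  0.9]
False
t 14.21 xy [0.     0.0236] z 0.0704 F [ 6.4 -9.7 -7.8]
t 14.51 xy [0.     0.0236] z 0.0704 F [ 7.9 -9.6 -7.6]
```

```bash
python3 - <<'E'
from h import *
arm.move_l(val.P(0,-.03,.070),velocity=.1);arm.move_l(val.P(0,-.03,.25),velocity=.25)
p=[.40,-.35,.30];arm.move_to(p,pick(p,val.x));st(val)
im,d=eyes.camera("top")
W=cloud("top",d)
def med(fr,zl,zh,xr,yr):
    q=W[...,:2]-fr.c;x=q@fr.x;y=q@fr.y;m=(d>0)&(W[...,2]>zl)&(W[...,2]<zh)&(x>xr[0])&(x<xr[1])&(y>yr[0])&(y<yr[1])
    return m.sum(),np.round([np.median(x[m]),np.median(y[m])],4)
print("lever",med(val,.08,.1,(-.03,.03),(-.08,.08)));print("flange",med(fix,.038,.052,(-.11,0),(-.03,.03)))
for q in("loupe","gauge_block","screwdriver","punch_die"):
    for r in finder.cut_out("top",q)[:1]:
        print(q,np.round(r["xy"]),np.round(np.median(W[r["pixels"]&(d>0)],0),3))
a=cv2.resize(im[140:290,165:265],None,fx=4,fy=4);b=cv2.resize(im[170:270,350:450],None,fx=4,fy=4)
o=np.zeros((600,800,3),np.uint8);o[:,:400]=a;o[:400,400:]=b;save("end",o)
E
```

```text
t 17.11 xy [-0.2451 -0.0682] z 0.2995 F [-0.4 -0.  -1.1]
lever (np.int64(104), array([-0.0004,  0.041 ]))
flange (np.int64(93), array([-0.0376,  0.0011]))
loupe [375. 194.] [ 0.652 -0.13   0.035]
gauge_block [422. 252.] [ 0.525 -0.229  0.02 ]
screwdriver [174. 209.] [0.631 0.314 0.022]
punch_die [264. 226.] [0.586 0.119 0.018]
```

View pics/end.png

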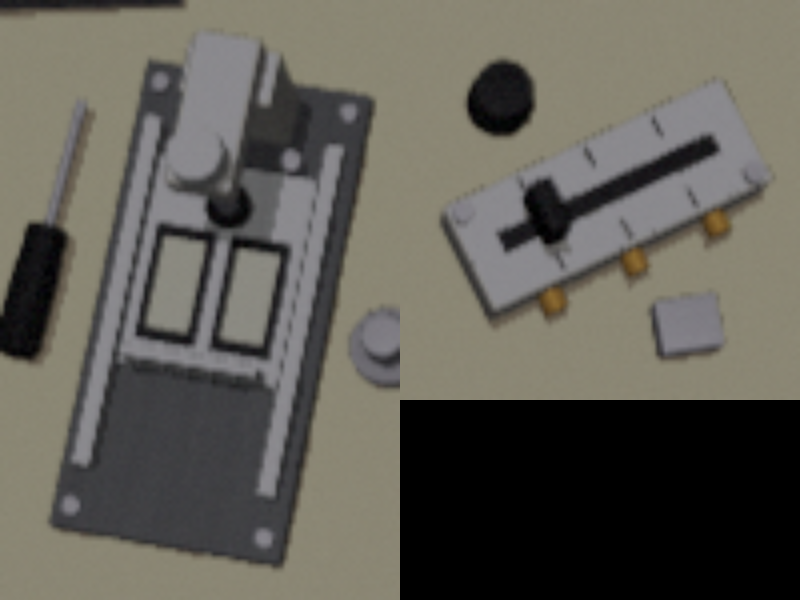

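The lever has moved 79.5 mm, from -38.5 to +41.0 mm on the valve's y axis. The flange is unchanged at home, the foot is down and the bystanders haven't moved. Handing in.

```bash
python3 -c "
from h import *
arm.job_done();st(val)"
```

```text
the job is handed in; nothing more can be done
the job is handed in; nothing more can be done
```

The carrier is home against the end pins and the lever is at its second stop. I handed the job in at about 17 s of the 54 s allowed.

- **Carrier:** I pushed it with shut jaws, and a second slow press stopped at the same tool position. The flange centre measured -37.6 mm on the fixture's x axis (-37 mm is fully home), and it read the same after the lever push.
- **Lever:** One push took it past the first detent to the end of its slot. It measured 79.5 mm of travel from where it started. The tool stopped against the end with about 12–15 N on it.
- **Bystanders:** All four are within about 2 mm of where they started, and the arm was clear of everything at hand-in.

One disagreement: the tool stopped about 3 mm short of the contact point I expected on the carrier. I took this to be fingers thicker than the 22 mm pads, since the camera measurement showed the carrier home. The state printout after hand-in was refused, so these checks date from just before it.

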